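Index the compass dial stage to face the bar magnet

ROBOT

A 7-joint arm with a two-finger parallel gripper is mounted at the origin on the work surface. World frame = base frame: x ahead of the robot, y to its left, z up, the work surface at z = 0. Lengths are in mm, angles in rad, forces in N, time in s.
With the tool pointing down it reaches from about 425 to 875 mm from the base axis. Payload 8.4 kg.
Tool frame: the origin (TCP) lies at the very end of the fingers, on their centre line; the grasp point (between the pads) lies 19 mm behind it; z points along the fingers, y is the line along which they close (so a half turn about z gives the same grasp; the last joint's range is limited). The gripper opens to 87 mm and grips with 3 to 60 N. Pads are 19 mm wide; open, the fingers measure 117 mm over their backs; the gripper's body (75 mm by 190 mm) begins 51 mm behind the grasp point.
Start: joints at [1.036, 0.333, 0.04, 1.465, -0.013, 1.343, -0.059], TCP at [274.363, -589.227, 222.546] pointing down, gripper open.
Joint ranges: [-2.58, 2.58], [-0.38, 2.09], [-1.3, 1.39], [0.25, 2.4], [-1.5, 4.64], [0.08, 2.09], [-2.65, 2.65]. Speed limits (rad/s): [2.22, 2.22, 2.79, 2.79, 3.14, 3.14, 3.14].

INTERFACE

Orientations are given as a unit quaternion [w, x, y, z].
In Python, from station import monitor, snapshot, workorder, regions_of gives the robot as it stands.
- The arm moves only by the tool move_arm, never from a script. Its argument "increments" is a list of rows, each an object of numbers: "dx", "dy", "dz": the shift along the tool's x, y, z in mm; "ax", "ay", "az": the turn, a rotation vector about the tool's x, y, z in rad; "grip": the opening, from -1 (shut) to 1 (fully open). A call has 1 to 12 rows; each row is the pose to reach, as a shift and turn from the pose commanded when the call began, along the tool's axes at that moment; what a row does not reach only later rows make up. A row lasts 1/8 s, in which the tool goes at most 62.5 mm and 10.7 degrees, less where a joint would pass 70% of its speed; a pose out of reach is approached as far as the arm can. A call with a gripper value outside its range is refused whole. The fingers move at their own pace and stop on an object; "newtons" is the grip in N (left out, the last holds). Time passes only in rows, so rows that repeat a pose let the fingers close. It gives the time, the measured TCP pose, the force, the opening and the grip force at its end, in the units of the state.
- monitor.get_state(): the state, without advancing time (a new reading comes with each control period).
- snapshot(name): name is "scene" or "side" or "wrist"; returns a dict with "color" (400x640x3 uint8, red, green, blue), "fx", "fy", "cx", "cy" (pixels), "D" ([k1, k2, p1, p2, k3] as OpenCV has them; the pictures are not rectified), "rvec" (rotation vector, rad) and "tvec" (3), from world to camera coordinates, as OpenCV has them. Camera axes: x right, y down, z forward; pixel columns grow to the right and rows downward; lengths in mm; the calibration is good to about 2 mm. A picture is of the moment at which its call begins. There is no depth.
- workorder.hand_in(): hands the job in; it is judged then, once.
Trained networks look in the newest picture that a camera, given by its name, has taken for a name from the list of things; names that differ only in an ending like _2 or _b are one class to them, and where a whole thing is asked for, a point or a joint stands for the part that bears it (a point fixed in the world has none). Each returns a list of dicts, best first, with "confidence" (0 to 1); they miss things now and then, are a little off and sometimes report something else, mostly with a low value. They report only what shows in the picture. A call takes as long as a camera call. They do not tell look-alikes from the thing itself.
- regions_of(name, camera): "region" (400x640 bool, what is visible of it) and "position" ([row, column] in pixels, amid what is visible of it).
The state is a dict: "t": time; "q": joint angles; "joint_vel": joint speeds; "joint_efforts": joint torques, N m; "tool_pos": TCP position; "tcp_rot": TCP orientation; "force": force on the tool from outside, world axes, zero at the start; "moment": the same for the moment, N m; "finger_gap": opening from 0.0 (shut) to 1.0 (fully open); "grip_force": force on a finger pad.
Only numpy, scipy, OpenCV 4.12 (cv2) and the standard library are available. Lean on these libraries where they do the work, as an engineer would, in place of code of your own. Each camera call takes 0.05 s, during which the arm holds its last target. There are 200 camera calls.

TASK

Bring the brass compass on the dial stage round to face the black bar magnet for a deflection check. Draw the lock bar out of the crank's slotted plate, crank half a turn in the direction that swings the compass towards the magnet, and push the lock bar fully home again into the plate's other slot. Let go at the end, and leave the magnet, the pivot cup, the plumb bob and the screwdriver undisturbed.

Things in the scene. Friction and masses are not known exactly. Their poses are not given: they have to be found in the camera images.
- stage: Fixed iron base plate, 20 mm thick, flat on the bench. Origin: on the bench under the crank's vertical axis. +x runs to the dial's axis 140 mm away, +y along the lock bar, outwards. Two wooden rests, tops 50 mm up, at (195, 95) and (195, -95) mm carry the magnet and the cup. Guide cheeks 38 mm high flank the bar 76 to 96 mm from the crank axis.
- lock (a joint): Lock bar travel in m along the stage's +y: 0 fully home (crank held, a few degrees of play), 0.028 fully out (end stop); above 0.018 the crank is free. Starts within 0.003 of home. About 2.5 N of friction; stays where it is left. It goes in only where a slot faces it; rounded tip and slot corners centre the crank if it is within about 5 degrees.
- lock_post (a point): Middle of the lock bar's upright round steel grip post, 16 mm diameter, from 34 to 84 mm above the bench; this point is 59 mm up. It is 115 mm from the crank axis along the stage's +y when home, 143 mm when fully out. The bar under it is 12 mm wide, top 34 mm above the bench.
- crank (a joint): Crank angle in rad, positive counter-clockwise from above, 0 with the handle on the stage's -x side (starts within 0.025). Turns to 3.7 either way with about 0.1 N m and stays where it is left. It carries a slotted steel plate, radius 48 mm, top 34 mm above the bench; one 15 mm slot faces the lock bar at 0, the opposite one at +pi or -pi.
- crank_handle (a point): Middle of the crank's upright round wooden handle, 24 mm diameter, from 49 to 97 mm above the bench; this point is 73 mm up. It circles the crank axis at 60 mm radius and spins freely on its pin, so a gripper need not turn with it. The arm under it, top 48 mm above the bench, passes over the lock bar.
- dial (a joint): Dial angle in rad, positive counter-clockwise from above, 0 when the compass faces the stage's +x. Geared: dial = -crank / 3, so crank -pi gives +60 degrees (stage's +y side), crank +pi gives -60. Aluminium disc, 65 mm radius, top 44 mm above the bench, with a clamped brass compass, 56 mm square; its open lid, on the side it faces, reaches 100 mm up.
- sight (a point): Aiming point carried by the dial: in front of the compass lid, 110 mm from the dial axis along the direction the compass faces, 55 mm above the bench. It lies over a rest's middle when the dial is at +60 degrees (rest on the stage's +y side) or -60 degrees (rest on the -y side).
- magnet_center (a point): Centre of the black bar magnet, 70 x 14 x 12 mm, lying loose on one of the two rests, its length along the stage's x. May be on either side.
- cup_center (a point): Centre of the white ceramic pivot cup, 38 mm across and 26 mm high, standing loose on the other rest.
- bob_center (a point): Middle of the chrome plumb bob, 35 mm diameter and 92 mm tall, standing loose point-up on its cap on the bench, on the stage's -y side; this point is 46 mm up.
- driver: Loose screwdriver lying on the bench on the stage's +y side, about 200 mm long along its own x; origin under its middle, on the bench.
Mind the look-alikes: they are no part of the job. Of the things that look like the part that bears magnet_center, the middle-sized one is meant.

How it is judged (in metres and radians):
On the way, in this order (a step that is already met when the one before it is completed fails the run):
1. The lock bar is drawn clear of the plate while the crank is still at its start (value of joint lock above 0.018 m and value of joint crank between -0.3 and 0.3 rad), for 0.1 s.
2. The compass has been cranked round to face the magnet, the lock bar still out (value of joint lock above 0.015 m and horizontal distance between sight and magnet_center below 0.015 m), for 0.1 s.
At the end, for the whole second after the job is handed in: The lock bar is home within 5 mm in the other slot, the compass's aiming point is within 10 mm (about 5 degrees of dial) of the magnet's centre, and the crank is at rest (value of joint lock below 0.005 m and horizontal distance between sight and magnet_center below 0.01 m and velocity of joint crank between -0.05 and 0.05 rad/s); the robot touches nothing.
It fails at once if The magnet is shifted more than 8 mm (distance of magnet_center from where it was at the start of the episode above 0.008 m).
It fails at once if The pivot cup is shifted more than 8 mm (distance of cup_center from where it was at the start of the episode above 0.008 m).
It fails at once if The plumb bob is shifted or knocked over (more than 15 mm) (distance of bob_center from where it was at the start of the episode above 0.015 m).
It fails at once if The screwdriver is shifted more than 20 mm (distance of driver from where it was at the start of the episode above 0.02 m).
It also fails if it takes over 54 s, if anything falls off the work surface, if the arm or the gripper's body presses on something with over 40 N, if the wrist force passes 120 N, or if a joint passes its speed limit or range.

## Working session

There is one attempt and no reset: what is moved stays moved. The work goes in short steps, Python scripts to look and compute and a tool call to move; the robot and the scene stay as the last step left them, time stands still between calls to the robot, and variables do not carry over. Pictures are saved under pics/ and viewed, at most 10 in all, crops included, and the job is handed in when it is done.

Besides the shell and the picture viewer there is one more tool, called after "Emit:" as name(argument=value, ...), one argument or row to a line, values as JSON. move_arm: Moves the arm, as the interface text tells. Its arguments: {"type":"object","properties":{"increments":{"type":"array","items":{"type":"object","properties":{"dx":{"type":"number"},"dy":{"type":"number"},"dz":{"type":"number"},"ax":{"type":"number"},"ay":{"type":"number"},"az":{"type":"number"},"grip":{"type":"number"}}}},"newtons":{"type":"number"}},"required":["increments"]}

```bash
mkdir -p pics
cat > h.py <<'E'
import numpy as np, cv2
from station import monitor, snapshot, workorder, regions_of
def cam(s): return np.array([[s['fx'],0,s['cx']],[0,s['fy'],s['cy']],[0,0,1.]]),np.array(s['D'],float),cv2.Rodrigues(np.array(s['rvec'],float))[0],np.array(s['tvec'],float).ravel()
def ray(s,rc):
    K,D,R,t=cam(s); p=cv2.undistortPoints(np.array([[[rc[1],rc[0]]]],float),K,D).ravel()
    return -R.T@t, R.T@np.array([p[0],p[1],1.])
def onz(s,rc,z):
    c,d=ray(s,rc); return c+d*(z-c[2])/d[2]
def proj(s,P):
    K,D,R,t=cam(s); return cv2.projectPoints(np.array(P,float).reshape(-1,3),np.array(s['rvec'],float),t,K,D)[0].reshape(-1,2)
E
python3 - <<'E'
from h import *
S={}
for c in('scene','side'):
    s=S[c]=snapshot(c); cv2.imwrite(f'pics/{c}0.png',s['color'][:,:,::-1])
    for n,z in(('lock_post',59),('crank_handle',73),('magnet_center',56),('cup_center',63),('bob_center',46),('driver',10),('stage',20),('dial',44)):
        for r in regions_of(n,c)[:4]:
            print(c,n,round(r['confidence'],2),np.round(r['position']),onz(s,r['position'],z).round(),r['region'].sum())
print(monitor.get_state())
E
```

```text
scene lock_post 0.84 [176. 364.] [537.  74.  59.] 381
scene crank_handle 0.66 [157. 334.] [543.  -5.  73.] 1195
scene magnet_center 0.72 [260. 252.] [843.  22.  56.] 147
scene magnet_center 0.68 [242. 371.] [670. 180.  56.] 490
scene magnet_center 0.52 [228. 309.] [717.  62.  56.] 250
scene cup_center 0.73 [183. 241.] [ 719. -124.   63.] 236
scene cup_center 0.16 [257. 414.] [651. 267.  63.] 715
scene bob_center 0.77 [114. 261.] [ 515. -252.   46.] 361
scene driver 0.79 [252. 417.] [604. 256.  10.] 673
scene driver 0.73 [180. 240.] [ 685. -168.   10.] 317
scene stage 0.79 [191. 308.] [622. -18.  20.] 9106
scene dial 0.65 [196. 291.] [669. -26.  44.] 2505
side lock_post 0.64 [239. 328.] [654. -49.  59.] 2134
side lock_post 0.53 [219. 260.] [513.  55.  59.] 290
side crank_handle 0.66 [252. 272.] [520. -57.  73.] 1263
side magnet_center 0.72 [199. 343.] [731.  59.  56.] 117
side magnet_center 0.71 [189. 303.] [640. 119.  56.] 189
side magnet_center 0.54 [222. 378.] [789. -35.  56.] 87
side magnet_center 0.2 [168. 280.] [602. 209.  56.] 401
side cup_center 0.59 [256. 361.] [ 712. -120.  
[... 363 characters left out ...]
0319,  0.03995514,  1.46537902, -0.01337108,
        1.343334  , -0.0585118 ]), 'joint_vel': array([-3.79203285e-04,  5.71022832e-04,  3.40055794e-04,  5.31165308e-04,
        2.57135826e-03,  9.85361764e-06, -1.19936283e-03]), 'joint_efforts': array([ 5.65421851e-04, -6.56104374e+01,  1.33326720e+00, -4.04061234e+01,
       -5.99532737e-02,  3.50995723e-02,  1.11910447e-04]), 'tool_pos': array([ 274.33183442, -589.24065448,  222.55488115]), 'tcp_rot': array([-2.21937219e-05,  9.76361674e-01,  2.16143193e-01, -2.63670937e-05]), 'force': array([-0.02598651, -0.11659834,  0.64398598]), 'moment': array([-0.03157049, -0.02534678,  0.05648587]), 'grip_force': 0.0, 'finger_gap': 0.998710328386257}
```

Run:
```python
import cv2
a=cv2.imread('pics/scene0.png')[70:300,190:450];cv2.imwrite('pics/sc_crop.png',cv2.resize(a,None,fx=2.6,fy=2.6,interpolation=cv2.INTER_CUBIC))
a=cv2.imread('pics/side0.png')[150:370,210:430];cv2.imwrite('pics/sd_crop.png',cv2.resize(a,None,fx=2.7,fy=2.7,interpolation=cv2.INTER_CUBIC))
```

```text
(no output)
```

View pics/sc_crop.png

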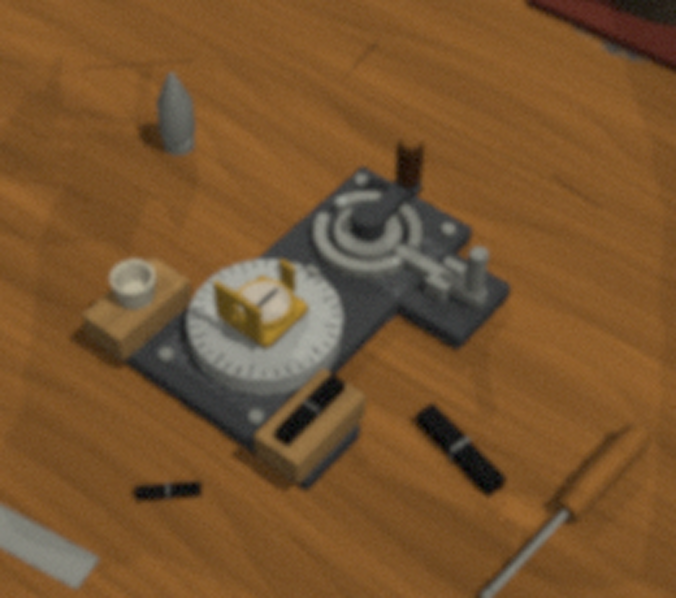

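View pics/sd_crop.png

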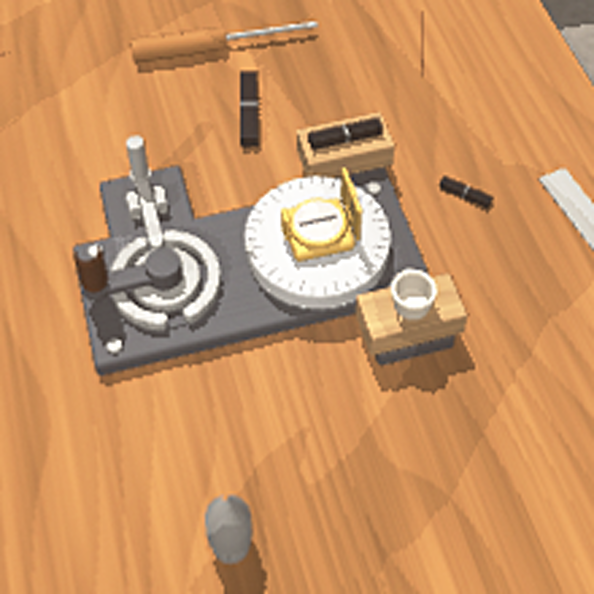

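Magnet (the middle-sized one) is on the rest on the lock-bar side (scene ≈ row 228, col 309; side ≈ 199, 343) and the cup is on the other, so the crank must go to −π, with the handle swinging over the lock bar. The handle top is at scene (126, 348) and side (243, 243), and the post top at scene (167, 374) and side (203, 260).

```bash
cat > fit.py <<'E'
from h import *
from scipy.optimize import least_squares
S={c:snapshot(c) for c in('scene','side')}
obs=[((0,116.5,84),(373.8,167),(260.4,203)),((-60,0,97),(347.7,127),(243.3,243)),((195,-95,76),(241.2,174.6),(363,254.8)),((195,95,60),(309,227.5),(343,199)),((140,0,44),None,(326,240))]
def w(p,P): 
    c,s=np.cos(p[2]),np.sin(p[2]); return np.array([p[0]+c*P[0]-s*P[1],p[1]+s*P[0]+c*P[1],P[2]])
def f(p):
    r=[]
    for P,a,b in obs:
        for c,o in(('scene',a),('side',b)):
            if o: r+=list(proj(S[c],w(p,P))[0]-o)
    return np.array(r)
q=least_squares(f,[550,-50,.5],loss='soft_l1')
print(q.x,f(q.x).reshape(-1,2).round(1))
for P in((0,115,59),(0,143,59),(-60,0,73),(60,0,73),(195,95,56)): print(P,w(q.x,P).round(1))
for n,z,a,b in(('post',84,(373.8,167),(260.4,203)),('handle',97,(347.7,127),(243.3,243))):
    print(n,[onz(S[c],(o[1],o[0]),z).round(1) for c,o in(('scene',a),('side',b))])
E
python3 fit.py
```

```text
[ 5.19974592e+02 -3.00088230e+01 -2.38557048e-02] [[ 0.   0.5]
 [-0.5 -1. ]
 [-0.1 -2.5]
 [-1.  -0.4]
 [-1.1  1.3]
 [ 0.2  1.7]
 [-0.8 -1.2]
 [-5.  -0.7]
 [ 1.6 -3.6]]
(0, 115, 59) [522.7  85.   59. ]
(0, 143, 59) [523.4 113.   59. ]
(-60, 0, 73) [460.  -28.6  73. ]
(60, 0, 73) [580.  -31.4  73. ]
(195, 95, 56) [717.2  60.3  56. ]
post [array([521.7,  85.6,  84. ]), array([523.3,  82.9,  84. ])]
handle [array([466.7, -23.6,  97. ]), array([461.9, -30.3,  97. ])]
```

```bash
cat > go.py <<'E'
import sys
from h import *
from scipy.spatial.transform import Rotation as Ro
def go(x,y,z,yaw):  # yaw deg of tool x axis
    st=monitor.get_state(); q=st['tcp_rot']; R=Ro.from_quat([q[1],q[2],q[3],q[0]])
    d=R.inv().apply(np.array([x,y,z])-st['tool_pos'])
    a=np.deg2rad(yaw); T=Ro.from_matrix(np.array([[np.cos(a),np.sin(a),0],[np.sin(a),-np.cos(a),0],[0,0,-1]]))
    print('d',d.round(1),'a',(R.inv()*T).as_rotvec().round(3),'t',round(st['t'],2),st['tool_pos'].round(1),st['q'].round(2))
if __name__=='__main__': go(*map(float,sys.argv[1:]))
E
python3 go.py 522 83 170 88.6
```

```text
d [ 508.3 -504.9   52.6] a [-0.    -0.    -1.111] t 1.0 [ 274.4 -589.2  222.5] [ 1.04  0.33  0.04  1.47 -0.01  1.34 -0.06]
```

Emit:
move_arm(
  increments=[
    {"dx":254,"dy":-252,"dz":10,"az":-0.55},
    {"dx":254,"dy":-252,"dz":10,"az":-0.55},
    {"dx":254,"dy":-252,"dz":10,"az":-0.55},
    {"dx":254,"dy":-252,"dz":10,"az":-0.55},
    {"dx":254,"dy":-252,"dz":10,"az":-0.55},
    {"dx":508,"dy":-505,"dz":52,"az":-1.111},
    {"dx":508,"dy":-505,"dz":52,"az":-1.111},
    {"dx":508,"dy":-505,"dz":52,"az":-1.111},
    {"dx":508,"dy":-505,"dz":52,"az":-1.111},
    {"dx":508,"dy":-505,"dz":52,"az":-1.111},
    {"dx":508,"dy":-505,"dz":52,"az":-1.111},
    {"dx":508,"dy":-505,"dz":52,"az":-1.111},
  ],
)

```text
validation failed for argument at $.in...
```

```bash
python3 go.py 522 83 170 88.6
```

```text
d [ 508.3 -504.9   52.6] a [-0.    -0.    -1.111] t 1.0 [ 274.4 -589.2  222.5] [ 1.04  0.33  0.04  1.47 -0.01  1.34 -0.06]
```

Emit:
move_arm(
  increments=[
    {"dx":60,"dy":-60,"dz":0,"ax":0,"ay":0,"az":-0.15,"grip":1},
  ],
  newtons=30,
)

```text
t: 1.12
tool_pos: [293.0, -533.0, 221.5]
tcp_rot: [0.0, 0.958, 0.287, -0.001]
force: [2.1, 1.3, 0.6]
finger_gap: 0.998
grip_force: 0.0
```

```bash
python3 go.py 522 83 170 88.6
```

```text
d [ 529.9 -388.7   50.6] a [-0.001  0.002 -0.964] t 1.12 [ 293.  -533.   221.5] [ 1.    0.25 -0.    1.57  0.    1.32  0.  ]
```

Emit:
move_arm(
  increments=[
    {"dx":265,"dy":-194,"dz":0,"ax":0,"ay":0,"az":-0.48,"grip":1},
    {"dx":265,"dy":-194,"dz":0,"ax":0,"ay":0,"az":-0.48,"grip":1},
    {"dx":265,"dy":-194,"dz":0,"ax":0,"ay":0,"az":-0.48,"grip":1},
    {"dx":265,"dy":-194,"dz":0,"ax":0,"ay":0,"az":-0.48,"grip":1},
    {"dx":265,"dy":-194,"dz":0,"ax":0,"ay":0,"az":-0.48,"grip":1},
    {"dx":530,"dy":-389,"dz":50,"ax":0,"ay":0,"az":-0.964,"grip":1},
    {"dx":530,"dy":-389,"dz":50,"ax":0,"ay":0,"az":-0.964,"grip":1},
    {"dx":530,"dy":-389,"dz":50,"ax":0,"ay":0,"az":-0.964,"grip":1},
    {"dx":530,"dy":-389,"dz":50,"ax":0,"ay":0,"az":-0.964,"grip":1},
    {"dx":530,"dy":-389,"dz":50,"ax":0,"ay":0,"az":-0.964,"grip":1},
    {"dx":530,"dy":-389,"dz":50,"ax":0,"ay":0,"az":-0.964,"grip":1},
    {"dx":530,"dy":-389,"dz":50,"ax":0,"ay":0,"az":-0.964,"grip":1},
  ],
  newtons=30,
)

```text
t: 2.62
tool_pos: [522.3, 90.0, 172.2]
tcp_rot: [-0.001, 0.713, 0.701, 0.0]
force: [-1.0, -0.3, -0.4]
finger_gap: 1.004
grip_force: 0.0
```

```bash
python3 go.py 522 83 170 88.6
```

```text
d [-7.  -0.2  2.2] a [-0.001 -0.002  0.008] t 2.62 [522.3  90.  172.2] [ 0.33  0.18 -0.64  1.8   0.11  1.2  -0.36]
```

Run:
```python
from h import *
snapshot('scene')
s=snapshot('wrist'); cv2.imwrite('pics/w1.png',s['color'][:,:,::-1])
print(monitor.get_state()['tool_pos'])
for n,z in(('lock_post',59),('crank_handle',73),('crank',34)):
    for r in regions_of(n,'wrist')[:3]: print(n,round(r['confidence'],2),np.round(r['position']),onz(s,r['position'],z).round(1),r['region'].sum())
for n,P in dict(post=(522.7,86.5,84),handle=(460,-28.6,97),axis=(520,-30,48)).items(): print(n,proj(s,P).round())
```

```text
[522.24600399  86.2499405  172.46549857]
lock_post 0.76 [214. 323.] [522.4  68.   59. ] 964
crank_handle 0.6 [295. 310.] [506.3 -19.3  73. ] 2874
crank 0.7 [292. 309.] [502.5 -42.3  34. ] 3039
post [[323. 203.]]
handle [[263. 318.]]
axis [[323. 290.]]
```

View pics/w1.png

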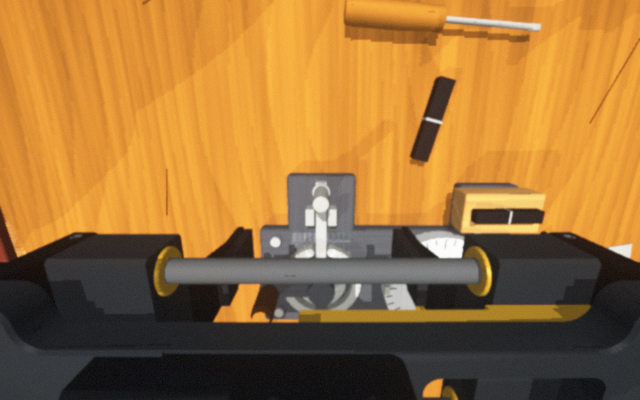

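Post top at (320, 204), with the bar running straight down the image. This agrees with the fit to about 3 mm. I'll descend and grip it.

Emit:
move_arm(
  increments=[
    {"dx":3,"dy":-1.5,"dz":60,"ax":0,"ay":0,"az":0,"grip":1},
    {"dx":3,"dy":-1.5,"dz":100,"ax":0,"ay":0,"az":0,"grip":1},
    {"dx":3,"dy":-1.5,"dz":126,"ax":0,"ay":0,"az":0,"grip":1},
    {"dx":3,"dy":-1.5,"dz":126,"ax":0,"ay":0,"az":0,"grip":1},
    {"dx":3,"dy":-1.5,"dz":126,"ax":0,"ay":0,"az":0,"grip":-1},
    {"dx":3,"dy":-1.5,"dz":126,"ax":0,"ay":0,"az":0,"grip":-1},
    {"dx":3,"dy":-1.5,"dz":126,"ax":0,"ay":0,"az":0,"grip":-1},
    {"dx":3,"dy":-1.5,"dz":126,"ax":0,"ay":0,"az":0,"grip":-1},
    {"dx":3,"dy":-1.5,"dz":126,"ax":0,"ay":0,"az":0,"grip":-1},
    {"dx":3,"dy":-1.5,"dz":126,"ax":0,"ay":0,"az":0,"grip":-1},
  ],
  newtons=25,
)

```text
t: 4.12
tool_pos: [520.9, 89.7, 46.6]
tcp_rot: [-0.0, 0.714, 0.7, -0.0]
force: [0.0, 0.8, 0.0]
finger_gap: 0.399
grip_force: 0.0
```

Emit:
move_arm(
  increments=[
    {"dx":-4,"dy":0,"dz":3,"ax":0,"ay":0,"az":0,"grip":-1},
    {"dx":-4,"dy":0,"dz":3,"ax":0,"ay":0,"az":0,"grip":-1},
    {"dx":-4,"dy":0,"dz":3,"ax":0,"ay":0,"az":0,"grip":-1},
    {"dx":-4,"dy":0,"dz":3,"ax":0,"ay":0,"az":0,"grip":-1},
    {"dx":-4,"dy":0,"dz":3,"ax":0,"ay":0,"az":0,"grip":-1},
  ],
  newtons=25,
)

```text
t: 4.75
tool_pos: [520.6, 85.3, 43.2]
tcp_rot: [-0.0, 0.715, 0.7, -0.0]
force: [1.4, -2.5, -5.6]
finger_gap: 0.175
grip_force: 25.0
```

Emit:
move_arm(
  increments=[
    {"dx":8,"dy":0,"dz":0,"ax":0,"ay":0,"az":0,"grip":-1},
    {"dx":16,"dy":0,"dz":0,"ax":0,"ay":0,"az":0,"grip":-1},
    {"dx":22,"dy":0,"dz":0,"ax":0,"ay":0,"az":0,"grip":-1},
    {"dx":26,"dy":0,"dz":0,"ax":0,"ay":0,"az":0,"grip":-1},
    {"dx":26,"dy":0,"dz":0,"ax":0,"ay":0,"az":0,"grip":-1},
    {"dx":26,"dy":0,"dz":0,"ax":0,"ay":0,"az":0,"grip":-1},
  ],
)

```text
t: 5.5
tool_pos: [521.2, 112.5, 43.4]
tcp_rot: [-0.001, 0.714, 0.7, 0.0]
force: [2.2, 2.8, -13.2]
finger_gap: 0.182
grip_force: 25.0
```

Emit:
move_arm(
  increments=[
    {"dx":0,"dy":0,"dz":0,"ax":0,"ay":0,"az":0,"grip":1},
    {"dx":0,"dy":0,"dz":0,"ax":0,"ay":0,"az":0,"grip":1},
    {"dx":0,"dy":0,"dz":-50,"ax":0,"ay":0,"az":0,"grip":1},
    {"dx":0,"dy":0,"dz":-107,"ax":0,"ay":0,"az":0,"grip":1},
    {"dx":-55,"dy":-20,"dz":-107,"ax":0,"ay":0,"az":0,"grip":1},
    {"dx":-110,"dy":-40,"dz":-107,"ax":0,"ay":0,"az":0,"grip":1},
    {"dx":-138,"dy":-61,"dz":-107,"ax":0,"ay":0,"az":0,"grip":1},
    {"dx":-138,"dy":-61,"dz":-107,"ax":0,"ay":0,"az":0,"grip":1},
    {"dx":-138,"dy":-61,"dz":-107,"ax":0,"ay":0,"az":0,"grip":1},
    {"dx":-138,"dy":-61,"dz":-107,"ax":0,"ay":0,"az":0,"grip":1},
  ],
)

```text
t: 6.75
tool_pos: [458.2, -23.8, 150.8]
tcp_rot: [0.0, 0.714, 0.7, 0.0]
force: [-0.9, -0.1, -0.5]
finger_gap: 1.0
grip_force: 0.0
```

Run:
```python
from h import *
s=snapshot('wrist'); cv2.imwrite('pics/w2.png',s['color'][:,:,::-1])
print(monitor.get_state()['tool_pos'],monitor.get_state()['t'])
for n,P in dict(post=(521,113,84),handle=(460,-28.6,97),axis=(520,-30,48)).items(): print(n,proj(s,P).round())
```

```text
[458.07098904 -23.91939951 150.70225229] 6.8
post [[405.  28.]]
handle [[325. 220.]]
axis [[385. 203.]]
```

View pics/w2.png

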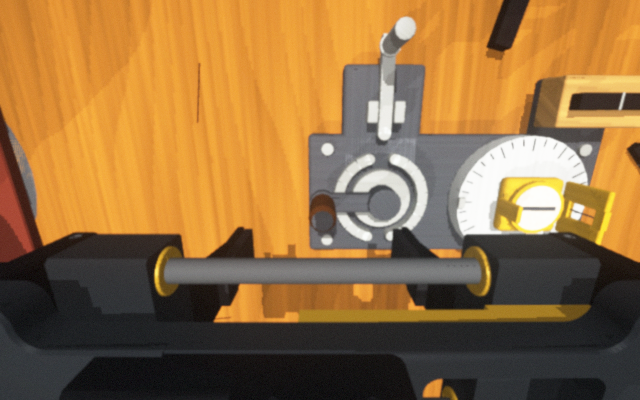

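The lock bar is out: its post top is at (405, 28), exactly as predicted. The handle is near (322, 218) and the axis at (385, 203), which agrees with the fit. Next I'll grip the handle.

Emit:
move_arm(
  increments=[
    {"dx":-4.5,"dy":1,"dz":45,"ax":0,"ay":0,"az":0,"grip":0.2},
    {"dx":-4.5,"dy":1,"dz":80,"ax":0,"ay":0,"az":0,"grip":0.2},
    {"dx":-4.5,"dy":1,"dz":94,"ax":0,"ay":0,"az":0,"grip":0.2},
    {"dx":-4.5,"dy":1,"dz":94,"ax":0,"ay":0,"az":0,"grip":0},
    {"dx":-4.5,"dy":1,"dz":94,"ax":0,"ay":0,"az":0,"grip":-1},
    {"dx":-4.5,"dy":1,"dz":94,"ax":0,"ay":0,"az":0,"grip":-1},
    {"dx":-4.5,"dy":1,"dz":94,"ax":0,"ay":0,"az":0,"grip":-1},
    {"dx":-4.5,"dy":1,"dz":94,"ax":0,"ay":0,"az":0,"grip":-1},
    {"dx":-4.5,"dy":1,"dz":94,"ax":0,"ay":0,"az":0,"grip":-1},
  ],
  newtons=20,
)

```text
t: 7.92
tool_pos: [458.1, -29.6, 57.2]
tcp_rot: [0.0, 0.715, 0.7, -0.0]
force: [-4.3, -1.0, 6.7]
finger_gap: 0.269
grip_force: 20.0
```

Emit:
move_arm(
  increments=[
    {"dx":10.4,"dy":0.9,"dz":0,"ax":0,"ay":0,"az":0,"grip":-1},
    {"dx":20.5,"dy":3.6,"dz":0,"ax":0,"ay":0,"az":0,"grip":-1},
    {"dx":30,"dy":8,"dz":0,"ax":0,"ay":0,"az":0,"grip":-1},
    {"dx":38.6,"dy":14,"dz":0,"ax":0,"ay":0,"az":0,"grip":-1},
    {"dx":46,"dy":21.4,"dz":0,"ax":0,"ay":0,"az":0,"grip":-1},
    {"dx":52,"dy":30,"dz":0,"ax":0,"ay":0,"az":0,"grip":-1},
    {"dx":56.4,"dy":39.5,"dz":0,"ax":0,"ay":0,"az":0,"grip":-1},
    {"dx":59.1,"dy":49.6,"dz":0,"ax":0,"ay":0,"az":0,"grip":-1},
    {"dx":60,"dy":60,"dz":0,"ax":0,"ay":0,"az":0,"grip":-1},
    {"dx":60,"dy":60,"dz":0,"ax":0,"ay":0,"az":0,"grip":-1},
  ],
)

```text
t: 9.18
tool_pos: [521.1, 29.9, 57.2]
tcp_rot: [0.0, 0.714, 0.7, 0.001]
force: [1.6, 2.8, 4.6]
finger_gap: 0.271
grip_force: 20.0
```

Emit:
move_arm(
  increments=[
    {"dx":-0.9,"dy":10.4,"dz":0,"ax":0,"ay":0,"az":0,"grip":-1},
    {"dx":-3.6,"dy":20.5,"dz":0,"ax":0,"ay":0,"az":0,"grip":-1},
    {"dx":-8,"dy":30,"dz":0,"ax":0,"ay":0,"az":0,"grip":-1},
    {"dx":-14,"dy":38.6,"dz":0,"ax":0,"ay":0,"az":0,"grip":-1},
    {"dx":-21.4,"dy":46,"dz":0,"ax":0,"ay":0,"az":0,"grip":-1},
    {"dx":-30,"dy":52,"dz":0,"ax":0,"ay":0,"az":0,"grip":-1},
    {"dx":-39.5,"dy":56.4,"dz":0,"ax":0,"ay":0,"az":0,"grip":-1},
    {"dx":-49.6,"dy":59.1,"dz":0,"ax":0,"ay":0,"az":0,"grip":-1},
    {"dx":-60,"dy":60,"dz":0,"ax":0,"ay":0,"az":0,"grip":-1},
    {"dx":-60,"dy":60,"dz":0,"ax":0,"ay":0,"az":0,"grip":-1},
    {"dx":-60,"dy":60,"dz":0,"ax":0,"ay":0,"az":0,"grip":-1},
  ],
)

```text
t: 10.55
tool_pos: [578.1, -33.4, 57.2]
tcp_rot: [0.0, 0.715, 0.699, -0.001]
force: [-2.8, -1.4, 8.5]
finger_gap: 0.264
grip_force: 20.0
```

```bash
python3 - <<'E'
from h import *
s=snapshot('side'); cv2.imwrite('pics/s2.png',cv2.resize(s['color'][150:300,210:410,::-1],None,fx=3.5,fy=3.5,interpolation=cv2.INTER_CUBIC))
E
python3 go.py 521 112.5 150 88.6
```

```text
d [144.4 -60.3 -93. ] a [-0.     0.001  0.002] t 10.6 [578.1 -33.3  57.2] [ 0.42  0.39 -0.53  1.8   0.23  1.02 -0.22]
```

View pics/s2.png

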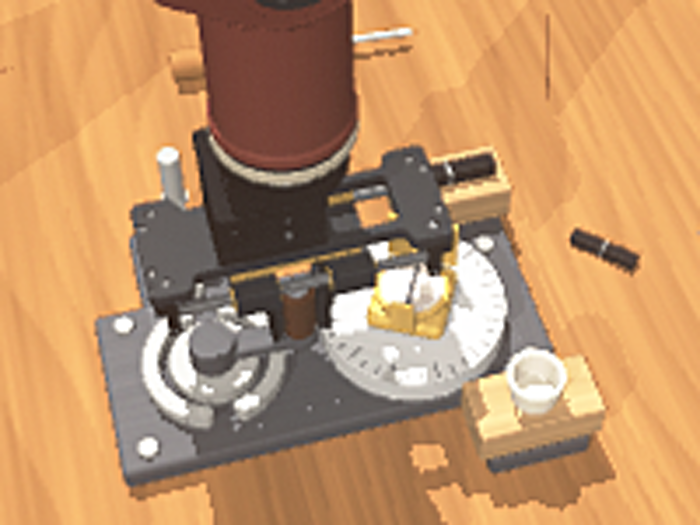

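The compass has swung round to the magnet rest with the lock post still out. Next: a small trim on the crank, then release and go back to the post.

Emit:
move_arm(
  increments=[
    {"dx":1,"dy":0,"dz":0,"ax":0,"ay":0,"az":0,"grip":-1},
    {"dx":1,"dy":0,"dz":0,"ax":0,"ay":0,"az":0,"grip":-1},
    {"dx":1,"dy":0,"dz":0,"ax":0,"ay":0,"az":0,"grip":0.1},
    {"dx":1,"dy":0,"dz":0,"ax":0,"ay":0,"az":0,"grip":0.1},
    {"dx":1,"dy":0,"dz":-50,"ax":0,"ay":0,"az":0,"grip":0.1},
    {"dx":1,"dy":0,"dz":-93,"ax":0,"ay":0,"az":0,"grip":1},
    {"dx":50,"dy":-20,"dz":-93,"ax":0,"ay":0,"az":0,"grip":1},
    {"dx":100,"dy":-40,"dz":-93,"ax":0,"ay":0,"az":0,"grip":1},
    {"dx":144.5,"dy":-60,"dz":-93,"ax":0,"ay":0,"az":0,"grip":1},
    {"dx":144.5,"dy":-60,"dz":-93,"ax":0,"ay":0,"az":0,"grip":1},
    {"dx":144.5,"dy":-60,"dz":-93,"ax":0,"ay":0,"az":0,"grip":1},
  ],
)

```text
t: 11.98
tool_pos: [521.5, 113.0, 149.4]
tcp_rot: [0.0, 0.715, 0.7, -0.0]
force: [0.0, -0.4, 0.4]
finger_gap: 0.995
grip_force: 0.0
```

```bash
python3 - <<'E'
from h import *
s=snapshot('wrist'); cv2.imwrite('pics/w3.png',s['color'][:,:,::-1])
for n,P in dict(post=(521,113,84),handle=(580,-31.4,97),axis=(520,-30,48)).items(): print(n,proj(s,P).round())
E
python3 go.py 521 112.5 43 88.6
```

```text
post [[322. 210.]]
handle [[387. 357.]]
axis [[324. 322.]]
d [ 1.000e-01 -7.000e-01  1.063e+02] a [-0.     0.001  0.002] t 12.03 [521.7 112.4 149.3] [ 0.29  0.21 -0.65  1.81  0.14  1.16 -0.43]
```

View pics/w3.png

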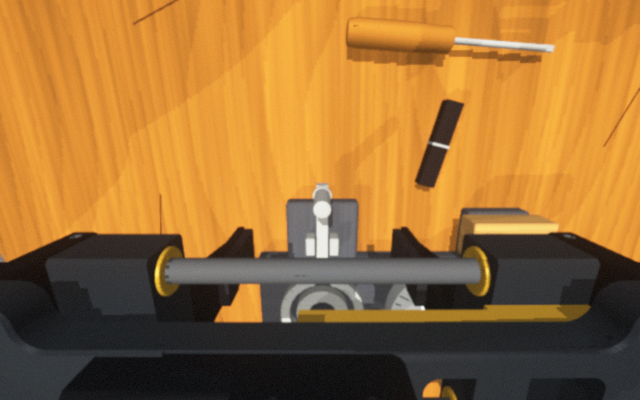

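Post top is at (322, 210), as predicted. I'll descend, grip and push home.

Emit:
move_arm(
  increments=[
    {"dx":0,"dy":-0.7,"dz":50,"ax":0,"ay":0,"az":0,"grip":0.2},
    {"dx":0,"dy":-0.7,"dz":90,"ax":0,"ay":0,"az":0,"grip":0.1},
    {"dx":0,"dy":-0.7,"dz":106,"ax":0,"ay":0,"az":0,"grip":0.1},
    {"dx":0,"dy":-0.7,"dz":106,"ax":0,"ay":0,"az":0,"grip":-1},
    {"dx":0,"dy":-0.7,"dz":106,"ax":0,"ay":0,"az":0,"grip":-1},
    {"dx":0,"dy":-0.7,"dz":106,"ax":0,"ay":0,"az":0,"grip":-1},
    {"dx":0,"dy":-0.7,"dz":106,"ax":0,"ay":0,"az":0,"grip":-1},
    {"dx":0,"dy":-0.7,"dz":106,"ax":0,"ay":0,"az":0,"grip":-1},
    {"dx":0,"dy":-0.7,"dz":106,"ax":0,"ay":0,"az":0,"grip":-1},
    {"dx":0,"dy":-0.7,"dz":106,"ax":0,"ay":0,"az":0,"grip":-1},
  ],
  newtons=40,
)

```text
t: 13.28
tool_pos: [521.2, 113.7, 44.0]
tcp_rot: [0.0, 0.715, 0.7, 0.0]
force: [1.4, -0.6, 4.0]
finger_gap: 0.171
grip_force: 40.0
```

Emit:
move_arm(
  increments=[
    {"dx":-6,"dy":0,"dz":0,"ax":0,"ay":0,"az":0,"grip":-1},
    {"dx":-10,"dy":0,"dz":0,"ax":0,"ay":0,"az":0,"grip":-1},
    {"dx":-14,"dy":0,"dz":0,"ax":0,"ay":0,"az":0,"grip":-1},
    {"dx":-18,"dy":0,"dz":0,"ax":0,"ay":0,"az":0,"grip":-1},
    {"dx":-22,"dy":0,"dz":0,"ax":0,"ay":0,"az":0,"grip":-1},
    {"dx":-25,"dy":0,"dz":0,"ax":0,"ay":0,"az":0,"grip":-1},
    {"dx":-28,"dy":0,"dz":0,"ax":0,"ay":0,"az":0,"grip":-1},
    {"dx":-28,"dy":0,"dz":0,"ax":0,"ay":0,"az":0,"grip":-1},
    {"dx":-28,"dy":0,"dz":0,"ax":0,"ay":0,"az":0,"grip":-1},
  ],
)

```text
t: 14.4
tool_pos: [520.6, 85.7, 43.9]
tcp_rot: [0.0, 0.715, 0.7, 0.0]
force: [2.2, 1.5, 5.5]
finger_gap: 0.174
grip_force: 40.0
```

Emit:
move_arm(
  increments=[
    {"dx":-1,"dy":0,"dz":0,"ax":0,"ay":0,"az":0,"grip":-1},
    {"dx":-2,"dy":0,"dz":0,"ax":0,"ay":0,"az":0,"grip":-1},
    {"dx":-3,"dy":0,"dz":0,"ax":0,"ay":0,"az":0,"grip":-1},
    {"dx":-3,"dy":0,"dz":0,"ax":0,"ay":0,"az":0,"grip":-1},
  ],
)

```text
t: 14.9
tool_pos: [520.6, 85.6, 44.0]
tcp_rot: [-0.001, 0.714, 0.7, 0.002]
force: [3.7, 12.6, 2.2]
finger_gap: 0.17
grip_force: 40.0
```

Emit:
move_arm(
  increments=[
    {"dx":0,"dy":0,"dz":0,"ax":0,"ay":0,"az":0,"grip":0.2},
    {"dx":0,"dy":0,"dz":0,"ax":0,"ay":0,"az":0,"grip":0.2},
    {"dx":0,"dy":0,"dz":0,"ax":0,"ay":0,"az":0,"grip":0.2},
    {"dx":0,"dy":0,"dz":-60,"ax":0,"ay":0,"az":0,"grip":0.2},
    {"dx":0,"dy":0,"dz":-115,"ax":0,"ay":0,"az":0,"grip":0.2},
    {"dx":60,"dy":0,"dz":-130,"ax":0,"ay":0,"az":0,"grip":0.2},
    {"dx":110,"dy":0,"dz":-140,"ax":0,"ay":0,"az":0,"grip":0.2},
    {"dx":150,"dy":0,"dz":-140,"ax":0,"ay":0,"az":0,"grip":0.2},
    {"dx":150,"dy":0,"dz":-140,"ax":0,"ay":0,"az":0,"grip":0.2},
  ],
)

```text
t: 16.02
tool_pos: [522.0, 236.0, 183.5]
tcp_rot: [-0.001, 0.713, 0.701, 0.0]
force: [0.2, 0.4, -0.1]
finger_gap: 0.602
grip_force: 0.0
```

Run:
```python
from h import *
s=snapshot('side'); cv2.imwrite('pics/s3.png',cv2.resize(s['color'][150:370,210:410,::-1],None,fx=2.7,fy=2.7,interpolation=cv2.INTER_CUBIC))
from fit import w
```

```text
[ 5.19974592e+02 -3.00088230e+01 -2.38557048e-02] [[ 0.   0.5]
 [-0.5 -1. ]
 [-0.1 -2.5]
 [-1.  -0.4]
 [-1.1  1.3]
 [ 0.2  1.7]
 [-0.8 -1.2]
 [-5.  -0.7]
 [ 1.6 -3.6]]
(0, 115, 59) [522.7  85.   59. ]
(0, 143, 59) [523.4 113.   59. ]
(-60, 0, 73) [460.  -28.6  73. ]
(60, 0, 73) [580.  -31.4  73. ]
(195, 95, 56) [717.2  60.3  56. ]
post [array([521.7,  85.6,  84. ]), array([523.3,  82.9,  84. ])]
handle [array([466.7, -23.6,  97. ]), array([461.9, -30.3,  97. ])]
```

View pics/s3.png

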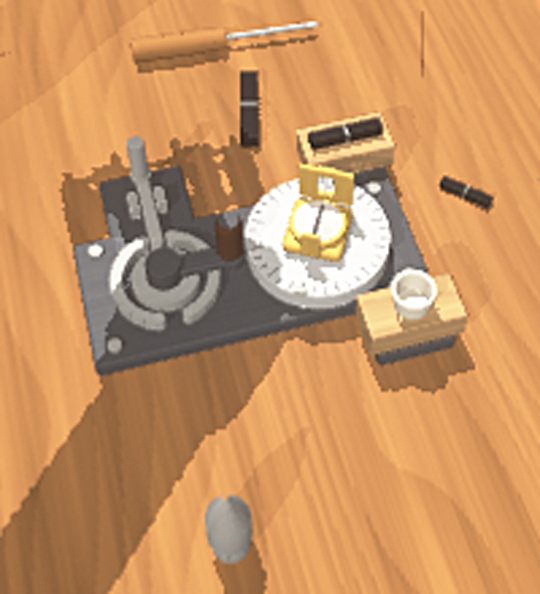

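The picture shows the post back at its starting pixel (136, 142), with the bar in the plate's other slot. The compass lid faces the magnet, and the magnet, cup, bob and screwdriver are where they were.

```bash
python3 -c "
from station import workorder
print(workorder.hand_in())"
```

```text
the job is handed in; nothing more can be done
None
```

I've handed the job in: the compass faces the magnet, the lock bar is pushed home in the plate's other slot, the gripper has let go, and the last picture shows the magnet, cup, bob and screwdriver where they started. The hand-in gave no verdict.

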